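# Change over the cobbler's power box from grinding to stitching

## Robot

A 7-joint arm with a two-finger parallel gripper is mounted at the origin on the work surface. World frame = base frame: x ahead of the robot, y to its left, z up, the work surface at z = 0. Lengths are in m, angles in rad, forces in N, time in s.
With the tool pointing down it reaches from about 0.425 to 0.875 m from the base axis. Payload 4.7 kg.
Tool frame: the origin (TCP) lies between the finger pads; the fingertips stand 25 mm ahead of it and the grasp point (between the pads) lies 6 mm ahead of it; z points along the fingers, y is the direction in which the jaws open and shut (so a half turn about z gives the same grasp; the last joint's range is limited). The gripper opens to 87 mm and grips with 3 to 60 N. Pads are 19 mm wide; open, the fingers measure 117 mm over their backs; the gripper's body (75 mm by 190 mm) begins 51 mm behind the grasp point.
Start: joints at [-1.32, 0.321, -0.07, 1.45, 0.023, 1.371, -0.057], TCP at [0.153, 0.632, 0.248] pointing down, gripper open.
Joint ranges: [-2.86, 2.86], [-0.3, 2.09], [-1.38, 1.24], [0.06, 2.45], [-1.56, 4.7], [0.09, 2.05], [-2.69, 2.69]. Speed limits (rad/s): [2.57, 2.57, 3.14, 3.14, 3.14, 3.14, 3.14].

## Interface

Orientations are given as a rotation vector (axis times angle).
In Python, from bench import * gives the robot as it stands.
- The arm moves only by the tool send_rows, never from a script. Its arguments are lists of equal length, an entry for each row: "rotation": the turn, a rotation vector about the tool's x, y, z in degrees, a list of three; "slide": the shift along the tool's x, y, z in mm, a list of three; "fingers": the gripper command: -1 is fully open, 1 is shut, values between are in proportion. In form: {"rotation": [[wx, wy, wz], ...], "slide": [[tx, ty, tz], ...], "fingers": [fingers, ...]}. A call has 1 to 12 rows; each row is the pose to reach, as a shift and turn from the pose commanded when the call began, along the tool's axes at that moment; what a row does not reach only later rows make up. A row lasts 1/10 s, in which the tool goes at most 50 mm and 8.59 degrees, less where a joint would pass 70% of its speed; a pose out of reach is approached as far as the arm can. A call with a gripper value outside its range is refused whole. The fingers move at their own pace and stop on an object; "force" is the grip in N (left out, the last holds). Time passes only in rows, so rows that repeat a pose let the fingers close. It gives the time, the measured TCP pose, the force and the opening at its end, in the units of the state.
- get_state(): the state, without advancing time (a new reading comes with each control period).
- get_image(name): name is "scene" or "side" or "wrist"; returns the picture (384x512x3 uint8, red, green, blue); there is no depth.
- camera_model(name): a dict with "intrinsics" (3x3 intrinsics, pixels), "rvec" (rotation vector, rad) and "tvec" (3), from world to camera coordinates, as OpenCV has them. Camera axes: x right, y down, z forward; pixel columns grow to the right and rows downward; lengths in m; the calibration is good to about 2 mm. A picture is of the moment at which its call begins: read the wrist's pose just before it. camera_model takes no time and is no camera call; for the wrist camera it gives the pose at the moment of the call.
- close_job(): hands the job in, once; it reports no verdict.
The state is a dict: "time": time; "joint_positions": joint angles; "qd": joint speeds; "joint_torque": joint torques, N m; "position": TCP position; "tool_rot": TCP orientation; "ft_force": force on the tool from outside, world axes, zero at the start; "torque": the same for the moment, N m; "grip_width": opening from 0.0 (shut) to 1.0 (fully open).
Only numpy, scipy, OpenCV 4.12 (cv2) and the standard library are available. Lean on these libraries where they do the work, as an engineer would, in place of code of your own. Each camera call takes 0.05 s, during which the arm holds its last target.

## Task

On the shoe-repair stall's power box, first switch the grinder off by throwing the toggle with the big ball cap fully over towards the robot's side; then switch the stitching machine on by throwing the toggle with the crossbar (T-shaped) cap fully over to the side away from the robot. Leave the two toggles with small ball caps just as they are.

Things in the scene. Friction and masses are not known exactly. Their poses are not given: they have to be found in the camera images.
- power_box: Fixed grey box, 150 mm deep (x) x 270 mm along the row (y) x 85 mm high, origin under its centre. Four toggles on top in one row along its y, 52 mm apart, in any order. Hinges 97 mm above the table, rubber boots round the stems up to 99 mm. Each toggle swings 0.5 rad either side of upright to hard stops, takes about 1.2 N at the cap and stays where it is left.
- grinder_cap (a point): Cap of the grinder's toggle: the big black ball, 30 mm diameter, on an 8 mm steel stem; it starts leaning away from the robot (on). Site at the centre of the cap, 60 mm from the hinge. 150 mm above the table when leaning fully either way, 157 mm upright; from one end to the other it travels 57.5 mm straight across the row. The point's own y axis is level, along the row, within 0.4 rad of world +y.
- grinder (a joint): The grinder's toggle (big ball cap). Hinge angle in rad: 0 = leaning fully towards the robot's side of the box (off), 1.0 = leaning fully away from the robot (on); 0.5 = upright. Starts at about 1.
- stitcher_cap (a point): Cap of the stitching machine's toggle: a black crossbar, a 13 mm diameter rod 36 mm long lying along the row, making a T with its 8 mm steel stem; it starts leaning towards the robot (off). Site at the centre of the cap, 60 mm from the hinge. Its own y axis runs along the crossbar and the row; it is hinged just as the others.
- stitcher (a joint): The stitching machine's toggle (crossbar cap). Hinge angle in rad: 0 = leaning fully towards the robot's side of the box (off), 1.0 = leaning fully away from the robot (on); 0.5 = upright. Starts at about 0.
- spare_a_cap (a point): Cap of a neighbouring toggle to be left alone: small black ball, 16 mm diameter, on an 8 mm steel stem, leaning away from the robot (on). Site at the centre of the cap, 60 mm from the hinge.
- spare_b_cap (a point): Cap of the other neighbouring toggle to be left alone: small black ball, 16 mm diameter, on an 8 mm steel stem, leaning towards the robot (off). Site at the centre of the cap, 60 mm from the hinge.

How it is judged:
By the outcome, as a careful person would: the job done as asked, in the order asked, and still so for the second after the job is handed in, with the robot touching nothing.
It also fails if it takes over 37 s, if anything falls off the work surface, if the arm or the gripper's body presses on something with over 40 N, if the wrist force passes 120 N, or if a joint passes its speed limit or range.

## Working session

There is one attempt and no reset: what is moved stays moved. The work goes in short steps, Python scripts to look and compute and a tool call to move; the robot and the scene stay as the last step left them, time stands still between calls to the robot, and variables do not carry over. Pictures are saved under pics/ and viewed, and the job is handed in when it is done.

Besides the shell and the picture viewer there is one more tool, called after ">>>" by a JSON object that holds its "method" and its "body", one argument or row to a line. send_rows: Moves the arm, as the interface text tells. Its arguments: {"type":"object","properties":{"rotation":{"type":"array"},"slide":{"type":"array"},"fingers":{"type":"array"},"force":{"type":"number"}},"required":["rotation","slide","fingers"]}

```bash
ls; mkdir -p pics
python3 - <<'E'
from bench import *
import cv2
s=get_state();print({k:(s[k]) for k in("time","position","tool_rot","grip_width","ft_force")})
for n in("scene","side"):
    cv2.imwrite(f"pics/{n}0.png",get_image(n)[:,:,::-1]); m=camera_model(n); print(n,m)
E
```

```text
pics
{'time': 0.0, 'position': array([0.15238841, 0.63136239, 0.24645149]), 'tool_rot': array([-3.70971725e-01, -3.11949650e+00,  3.01113608e-03]), 'grip_width': 0.9999399954149263, 'ft_force': array([ 0.27638423, -0.47218978,  0.30313874])}
scene {'intrinsics': array([[453.54962614,   0.        , 251.80710993],
       [  0.        , 453.54962614, 186.21816363],
       [  0.        ,   0.        ,   1.        ]]), 'rvec': array([ 1.23899397,  2.03466204, -1.09382032]), 'tvec': array([ 0.1933484 , -0.16578753,  1.30041619])}
side {'intrinsics': array([[350.0690014 ,   0.        , 257.60804288],
       [  0.        , 350.0690014 , 191.16110275],
       [  0.        ,   0.        ,   1.        ]]), 'rvec': array([ 2.41539592, -0.32054616,  0.14004968]), 'tvec': array([-0.51279092,  0.19582885,  0.60906126])}
```

View pics/scene0.png

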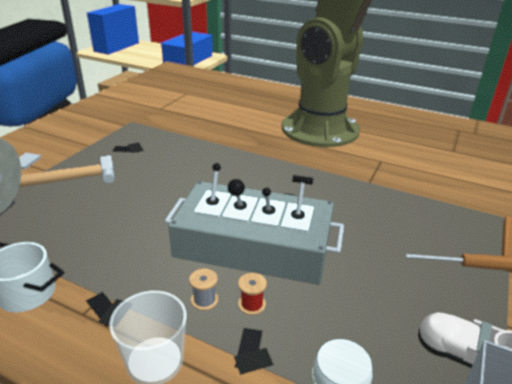

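View pics/side0.png

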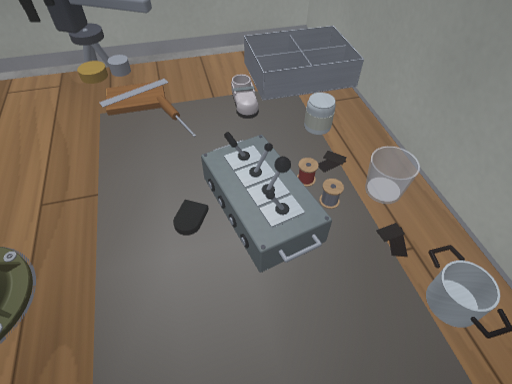

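Run:
```python
import cv2
a=cv2.imread("pics/scene0.png")[150:290,160:350];b=cv2.imread("pics/side0.png")[125:265,195:345]
cv2.imwrite("pics/z1.png",cv2.resize(a,None,fx=4,fy=4,interpolation=2))
cv2.imwrite("pics/z2.png",cv2.resize(b,None,fx=4,fy=4,interpolation=2))
```

```text
(no output)
```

View pics/z1.png

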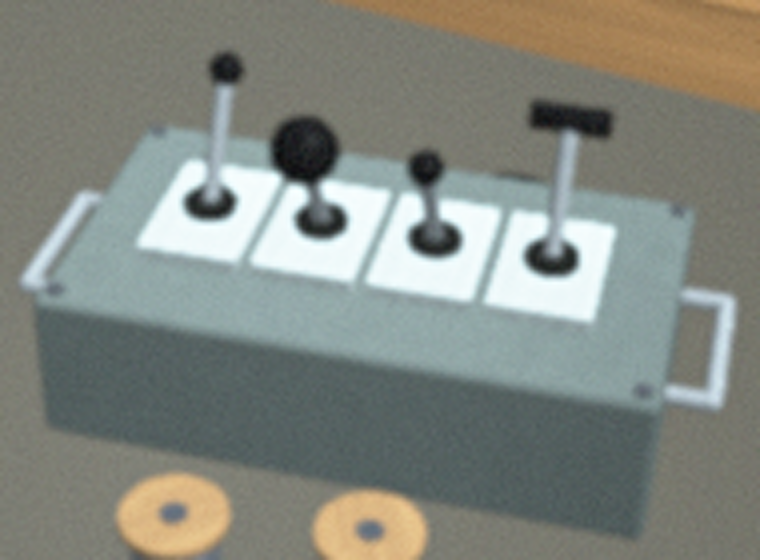

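View pics/z2.png

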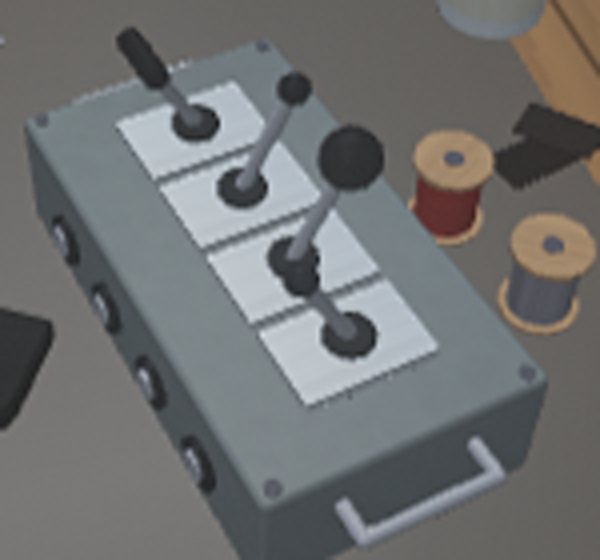

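```bash
cat > h.py <<'E'
import numpy as np,cv2
def ray(m,p):
    R=cv2.Rodrigues(np.array(m["rvec"]))[0];c=-R.T@m["tvec"]
    d=R.T@np.linalg.solve(m["intrinsics"],[p[0],p[1],1]);return c,d/np.linalg.norm(d)
def plane(m,p,z):
    c,d=ray(m,p);return c+d*(z-c[2])/d[2]
def tri(m1,p1,m2,p2):
    c1,d1=ray(m1,p1);c2,d2=ray(m2,p2)
    t=np.linalg.lstsq(np.c_[d1,-d2],c2-c1,rcond=None)[0]
    a=c1+t[0]*d1;b=c2+t[1]*d2;return (a+b)/2,np.linalg.norm(a-b)
E
python3 - <<'E'
from bench import *
from h import *
np.set_printoptions(precision=4,suppress=True)
S=camera_model("scene");D=camera_model("side")
for n,a,b in [("sb",(216.4,166.9),(270.1,194.4)),("big",(235.9,186.9),(282.4,163.9)),("sa",(266.4,191.4),(268.4,146.6)),("T",(302.4,179.4),(230.4,138.9))]:
    print(n,*tri(S,a,D,b))
B=[]
for a,b in [((212.4,200.4),(281.9,208.1)),((239.9,204.9),(268.1,188.6)),((268.4,209.6),(255.1,171.4)),((297.9,214.1),(243.6,155.1))]:
    x,y=plane(S,a,.097),plane(D,b,.097);print(x,y);B.append((x+y)/2)
B=np.array(B);print(np.diff(B,axis=0)); v=B[3]-B[0];print("yaw",np.degrees(np.arctan2(-v[0],v[1])),np.linalg.norm(v)/3)
s=get_state();R=cv2.Rodrigues(s["tool_rot"])[0];print(R)
E
```

```text
sb [ 0.5464 -0.0157  0.1494] 0.0016150602830578352
big [0.5886 0.047  0.1502] 0.00136746482719793
sa [0.5773 0.0979 0.1503] 0.0016809799967289997
T [0.5128 0.1368 0.1501] 0.0003601953239289786
[ 0.5752 -0.0078  0.097 ] [ 0.5731 -0.0113  0.097 ]
[0.5642 0.0425 0.097 ] [0.5622 0.04   0.097 ]
[0.5531 0.0933 0.097 ] [0.5502 0.0899 0.097 ]
[0.541  0.1441 0.097 ] [0.5394 0.1409 0.097 ]
[[-0.0109  0.0508  0.    ]
 [-0.0115  0.0503  0.    ]
 [-0.0114  0.0509  0.    ]]
yaw 12.56580996662128 0.051915179654789805
[[-0.9721  0.2345 -0.0003]
 [ 0.2345  0.9721 -0.0017]
 [-0.0001 -0.0018 -1.    ]]
```

```bash
cat > mv.py <<'E'
from bench import *
from h import *
np.set_printoptions(precision=2,suppress=True)
yaw=np.radians(12.57);u=np.array([-np.sin(yaw),np.cos(yaw),0]);w=np.array([np.cos(yaw),np.sin(yaw),0])
# hinge line
BIG=np.array([.5632,.0413,0]);T=np.array([.5402,.1425,0])
def rel(hinge,wo,uo,z):
    s=get_state();R=cv2.Rodrigues(s["tool_rot"])[0]
    g=hinge+wo*w+uo*u+[0,0,z]
    Rt=np.c_[-w,u,[0,0,-1]]
    print("slide",1e3*R.T@(g-s["position"]),"rot",np.degrees(cv2.Rodrigues(R.T@Rt)[0].ravel()))
def where(hinge):
    s=get_state();d=s["position"]-hinge;print("t",s["time"],"w,u,z mm",1e3*d@w,1e3*d@u,1e3*d[2],"F w,u,z",s["ft_force"]@w,s["ft_force"]@u,s["ft_force"][2],"q",s["joint_positions"])
E
python3 - <<'E'
from mv import *
rel(BIG,.067,0,.235)
E
```

```text
slide [-597.85 -447.76   12.41] rot [ -0.1   -0.02 -26.13]
```

>>> {"method": "send_rows", "body": {
  "rotation": [
    [0, 0, -4],
    [0, 0, -8],
    [0, 0, -12],
    [0, 0, -16],
    [0, 0, -20],
    [0, 0, -24],
    [0, 0, -26],
    [0, 0, -26],
    [0, 0, -26],
    [0, 0, -26],
    [0, 0, -26],
    [0, 0, -26]
  ],
  "slide": [
    [-40, -30, 0],
    [-80, -60, 0],
    [-120, -90, 0],
    [-160, -120, 0],
    [-200, -150, 0],
    [-240, -180, 0],
    [-280, -210, 0],
    [-320, -240, 0],
    [-360, -270, 0],
    [-400, -300, 0],
    [-440, -330, 0],
    [-480, -360, 0]
  ],
  "fingers": [1, 1, 1, 1, 1, 1, 1, 1, 1, 1, 1, 1],
  "force": 20
}}

```text
time: 1.3
position: [0.5354, 0.1676, 0.2474]
tool_rot: [0.341, -3.123, -0.0]
ft_force: [0.9, 0.9, 0.8]
grip_width: 0.032
```

Run:
```python
from mv import *
rel(BIG,.067,0,.235);where(BIG)
```

```text
slide [ -66.92 -129.14   12.37] rot [ 0.01 -0.   -0.12]
t 1.3 w,u,z mm 0.3623884955473446 129.2827700728213 247.40704687029637 F w,u,z 1.0322865922618119 0.6492406105909801 0.826461617489137 q [-0.66  0.13  0.34  1.69 -0.04  1.33  1.48]
```

>>> {"method": "send_rows", "body": {
  "rotation": [
    [0, 0, 0],
    [0, 0, 0],
    [0, 0, 0],
    [0, 0, 0],
    [0, 0, 0]
  ],
  "slide": [
    [-20, -40, 0],
    [-40, -80, 0],
    [-60, -115, 5],
    [-67, -129, 12],
    [-67, -129, 12]
  ],
  "fingers": [1, 1, 1, 1, 1]
}}

```text
time: 1.8
position: [0.6278, 0.0547, 0.2336]
tool_rot: [0.333, -3.121, 0.003]
ft_force: [-0.4, 0.8, -0.3]
grip_width: 0.005
```

Run:
```python
from mv import *
where(BIG)
cv2.imwrite("pics/s1.png",get_image("scene")[:,:,::-1][80:290,130:370].repeat(3,0).repeat(3,1)[:600]);cv2.imwrite("pics/d1.png",get_image("side")[:,:,::-1]);cv2.imwrite("pics/w1.png",get_image("wrist")[:,:,::-1])
rel(BIG,.067,0,.165)
```

```text
t 1.8 w,u,z mm 66.01952124084488 -0.9724582928641115 233.62100397834197 F w,u,z -0.2590891600272741 0.8629437340735958 -0.3419256544185505 q [-0.48  0.3   0.43  1.54 -0.13  1.34  1.75]
slide [-0.69 -4.51 70.29] rot [ 0.09 -0.05  0.  ]
```

View pics/s1.png

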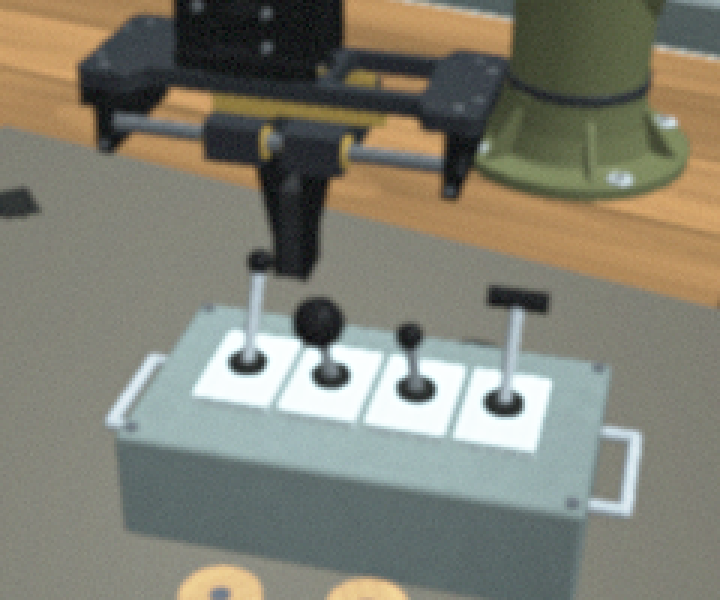

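View pics/d1.png

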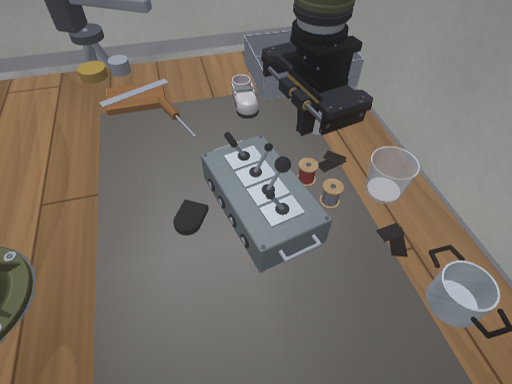

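View pics/w1.png

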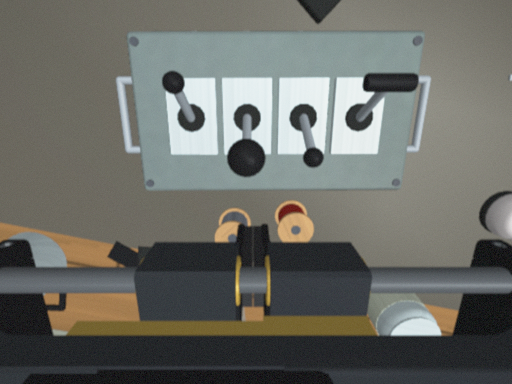

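Run:
```python
from mv import *
where(BIG);rel(BIG,.067,0,.165)
```

```text
t 1.95 w,u,z mm 66.36529539634498 4.397068054527342 235.29603437625224 F w,u,z -0.06405454885024464 0.46166575138248805 0.03273963947606078 q [-0.48  0.3   0.43  1.54 -0.13  1.34  1.75]
slide [-0.69 -4.51 70.29] rot [ 0.09 -0.05  0.  ]
```

>>> {"method": "send_rows", "body": {
  "rotation": [
    [0, 0, 0],
    [0, 0, 0],
    [0, 0, 0],
    [0, 0, 0],
    [0, 0, 0]
  ],
  "slide": [
    [-1, -4, 20],
    [-1, -4, 40],
    [-1, -4, 60],
    [-1, -4, 70],
    [-1, -4, 70]
  ],
  "fingers": [1, 1, 1, 1, 1]
}}

```text
time: 2.45
position: [0.6283, 0.0559, 0.1644]
tool_rot: [0.344, -3.12, -0.001]
ft_force: [-0.5, 0.4, 0.3]
grip_width: 0.003
```

Run:
```python
from mv import *
cv2.imwrite("pics/s2.png",get_image("scene")[:,:,::-1][80:290,130:370].repeat(3,0).repeat(3,1)[:600]);
where(BIG)
```

```text
t 2.5 w,u,z mm 67.49436028910965 -0.4996408313674474 165.67559584863147 F w,u,z 0.2672975224798312 -1.3436341293885767 0.28419090827562093 q [-0.47  0.35  0.42  1.62 -0.15  1.21  1.77]
```

View pics/s2.png

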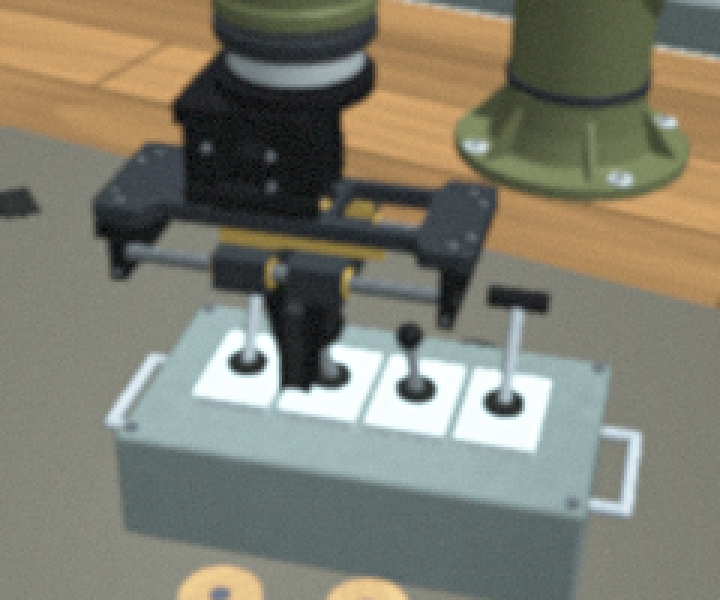

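>>> {"method": "send_rows", "body": {
  "rotation": [
    [0, 0, 0],
    [0, 0, 0],
    [0, 0, 0],
    [0, 0, 0],
    [0, 0, 0],
    [0, 0, 0],
    [0, 0, 0],
    [0, 0, 0],
    [0, 0, 0],
    [0, 0, 0]
  ],
  "slide": [
    [6, 0, 0],
    [12, 0, 0],
    [20, 0, 0],
    [28, 0, 0],
    [36, 0, 0],
    [44, 0, 0],
    [52, 0, 0],
    [60, 0, 0],
    [66, 0, 0],
    [66, 0, 0]
  ],
  "fingers": [1, 1, 1, 1, 1, 1, 1, 1, 1, 1]
}}

```text
time: 3.5
position: [0.5637, 0.0395, 0.165]
tool_rot: [0.34, -3.121, -0.0]
ft_force: [-0.3, -0.7, -0.5]
grip_width: 0.002
```

Run:
```python
from mv import *
where(BIG)
cv2.imwrite("pics/d3.png",get_image("side")[:,:,::-1][70:270,170:370].repeat(3,0).repeat(3,1));
where(BIG)
```

```text
t 3.5 w,u,z mm 0.14108321097280832 -1.8895292416435188 165.00689386575175 F w,u,z -0.4207751146023261 -0.6701376449472985 -0.5079369851989607 q [-0.5   0.21  0.43  1.78 -0.09  1.17  1.75]
t 3.55 w,u,z mm 0.6836048523716316 -1.8880623068611622 165.13457960756298 F w,u,z -0.4131741908614621 -0.5749355971326837 0.1750581881361789 q [-0.5   0.21  0.43  1.78 -0.09  1.17  1.75]
```

View pics/d3.png

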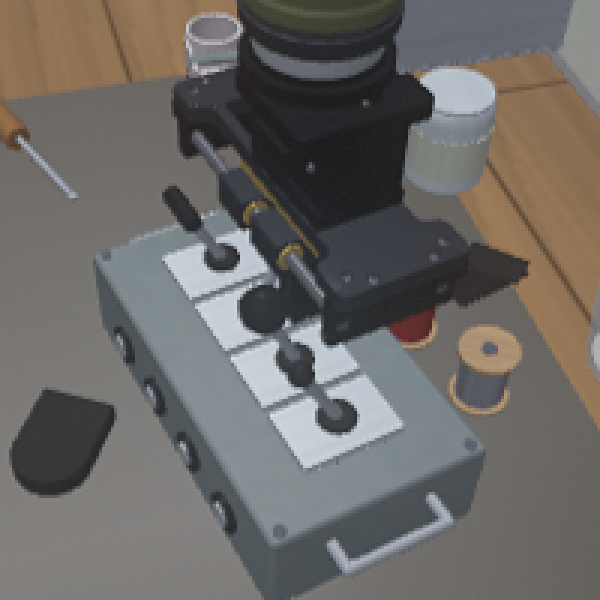

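>>> {"method": "send_rows", "body": {
  "rotation": [
    [0, 0, 0],
    [0, 0, 0],
    [0, 0, 0]
  ],
  "slide": [
    [2, 0, 0],
    [4, 0, 0],
    [4, 0, 0]
  ],
  "fingers": [1, 1, 1]
}}

```text
time: 3.85
position: [0.5613, 0.039, 0.1654]
tool_rot: [0.34, -3.123, 0.0]
ft_force: [0.4, 0.5, -0.4]
grip_width: 0.005
```

>>> {"method": "send_rows", "body": {
  "rotation": [
    [0, 0, 0],
    [0, 0, 0]
  ],
  "slide": [
    [2, 0, 0],
    [2, 0, 0]
  ],
  "fingers": [1, 1]
}}

```text
time: 4.05
position: [0.5593, 0.0386, 0.1655]
tool_rot: [0.34, -3.123, -0.0]
ft_force: [1.4, 0.1, -0.7]
grip_width: 0.003
```

>>> {"method": "send_rows", "body": {
  "rotation": [
    [0, 0, 0],
    [0, 0, 0]
  ],
  "slide": [
    [1, 0, 0],
    [1, 0, 0]
  ],
  "fingers": [1, 1]
}}

```text
time: 4.25
position: [0.5584, 0.0384, 0.1656]
tool_rot: [-0.34, 3.123, 0.0]
ft_force: [0.9, 0.6, -1.3]
grip_width: 0.006
```

>>> {"method": "send_rows", "body": {
  "rotation": [
    [0, 0, 0],
    [0, 0, 0]
  ],
  "slide": [
    [1.5, 0, 0],
    [1.5, 0, 0]
  ],
  "fingers": [1, 1]
}}

```text
time: 4.45
position: [0.5576, 0.0383, 0.1657]
tool_rot: [-0.34, 3.121, 0.0]
ft_force: [4.1, 0.5, -2.1]
grip_width: 0.005
```

>>> {"method": "send_rows", "body": {
  "rotation": [
    [0, 0, 0],
    [0, 0, 0]
  ],
  "slide": [
    [1.5, 0, 0],
    [1.5, 0, 0]
  ],
  "fingers": [1, 1]
}}

```text
time: 4.65
position: [0.5573, 0.0382, 0.1658]
tool_rot: [-0.34, 3.118, 0.0]
ft_force: [7.3, 2.3, -5.8]
grip_width: 0.008
```

Run:
```python
from mv import *
where(BIG)
cv2.imwrite("pics/d4.png",get_image("side")[:,:,::-1][125:265,195:345].repeat(4,0).repeat(4,1))
```

```text
t 4.65 w,u,z mm -6.390146291272669 -1.701885409575395 165.83277129713156 F w,u,z 7.6490953506549095 0.632378368714807 -5.782204012635027 q [-0.5   0.19  0.43  1.8  -0.08  1.16  1.74]
```

View pics/d4.png

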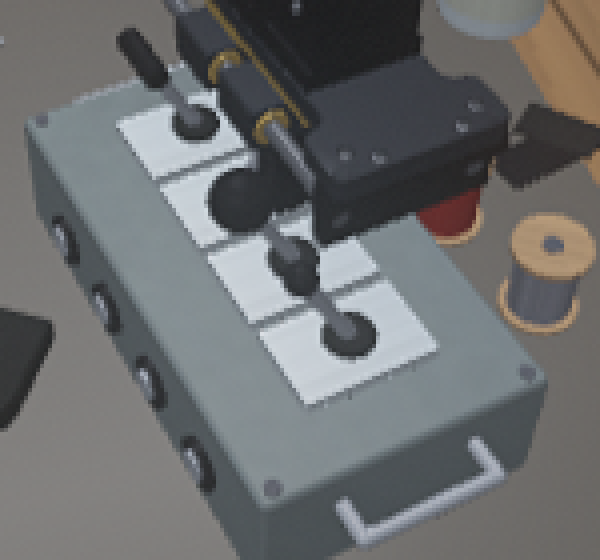

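Hard stop reached (force climbing steeply). Back off and lift.

>>> {"method": "send_rows", "body": {
  "rotation": [
    [0, 0, 0],
    [0, 0, 0],
    [0, 0, 0],
    [0, 0, 0],
    [0, 0, 0],
    [0, 0, 0]
  ],
  "slide": [
    [-8, 0, 0],
    [-18, 0, 0],
    [-20, 0, -20],
    [-20, 0, -45],
    [-20, 0, -70],
    [-20, 0, -70]
  ],
  "fingers": [1, 1, 1, 1, 1, 1]
}}

```text
time: 5.3
position: [0.5772, 0.0419, 0.2393]
tool_rot: [-0.339, 3.118, 0.001]
ft_force: [0.0, 0.1, -0.0]
grip_width: 0.007
```

Run:
```python
from mv import *
cv2.imwrite("pics/s5.png",get_image("scene")[:,:,::-1][100:280,150:350].repeat(3,0).repeat(3,1))
cv2.imwrite("pics/d5.png",get_image("side")[:,:,::-1][125:265,195:345].repeat(4,0).repeat(4,1))
where(BIG);rel(T,-.057,0,.235)
```

```text
t 5.4 w,u,z mm 11.930622750209398 -1.9596827900266416 235.7181870370681 F w,u,z 0.04664519832181623 -0.15642710276543306 0.8850273665007298 q [-0.5   0.18  0.44  1.67 -0.08  1.31  1.73]
slide [ 69.61 105.57   0.73] rot [ 0.   -0.   -0.14]
```

View pics/s5.png

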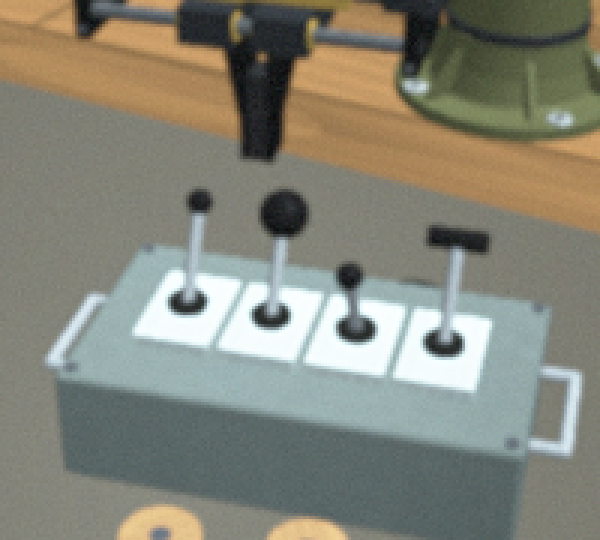

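View pics/d5.png

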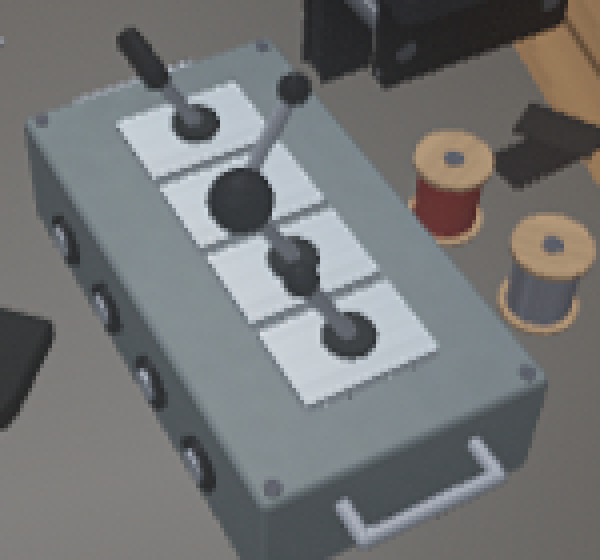

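Run:
```python
from mv import *
p,e=tri(camera_model("scene"),(244.8,170.8),camera_model("side"),(255,174.8));d=p-BIG;print(d@w*1e3,d@u*1e3,p,e)
p,e=tri(camera_model("scene"),(235.9,186.9),camera_model("side"),(282.4,163.9));d=p-BIG;print(d@w*1e3,d@u*1e3,p,e)
```

```text
-30.124224142571283 0.17993605737554358 [0.53 0.03 0.15] 0.0020218616333948277
26.089929338268213 0.07207709914621147 [0.59 0.05 0.15] 0.00136746482719793
```

>>> {"method": "send_rows", "body": {
  "rotation": [
    [0, 0, 0],
    [0, 0, 0],
    [0, 0, 0],
    [0, 0, 0],
    [0, 0, 0],
    [0, 0, 0]
  ],
  "slide": [
    [17, 26, 0],
    [34, 52, 0],
    [51, 78, 0],
    [66, 100, 0],
    [70, 106, 0],
    [70, 106, 0]
  ],
  "fingers": [1, 1, 1, 1, 1, 1]
}}

```text
time: 6.0
position: [0.483, 0.131, 0.2347]
tool_rot: [0.343, -3.121, 0.001]
ft_force: [-0.6, -0.1, -0.3]
grip_width: 0.003
```

>>> {"method": "send_rows", "body": {
  "rotation": [
    [0, 0, 0]
  ],
  "slide": [
    [0, 0, 0]
  ],
  "fingers": [1]
}}

```text
time: 6.1
position: [0.4844, 0.1293, 0.2351]
tool_rot: [0.338, -3.123, 0.002]
ft_force: [0.8, -1.6, -0.7]
grip_width: 0.008
```

Run:
```python
from mv import *
cv2.imwrite("pics/w6.png",get_image("wrist")[:,:,::-1])
where(T);rel(T,-.057,0,.165)
```

```text
t 6.15 w,u,z mm -57.1925936596526 -1.0315510737556561 235.18738095755458 F w,u,z 1.0257482064470196 -0.36086976230219886 -0.19955309116876938 q [-0.65  0.    0.34  1.84 -0.    1.3   1.47]
slide [-0.22  1.09 70.19] rot [-0.05 -0.02 -0.26]
```

View pics/w6.png

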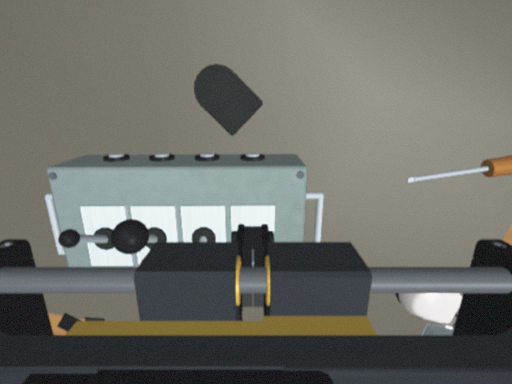

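>>> {"method": "send_rows", "body": {
  "rotation": [
    [0, 0, 0],
    [0, 0, 0],
    [0, 0, 0],
    [0, 0, 0],
    [0, 0, 0]
  ],
  "slide": [
    [0, 1, 20],
    [0, 1, 40],
    [0, 1, 60],
    [0, 1, 69],
    [0, 1, 69]
  ],
  "fingers": [1, 1, 1, 1, 1]
}}

```text
time: 6.65
position: [0.4833, 0.1302, 0.1652]
tool_rot: [0.337, -3.121, 0.002]
ft_force: [-0.4, -0.2, 0.6]
grip_width: 0.011
```

Run:
```python
from mv import *
cv2.imwrite("pics/d7.png",get_image("side")[:,:,::-1][70:270,170:370].repeat(3,0).repeat(3,1))
where(T)
```

```text
t 6.7 w,u,z mm -57.482308855872766 0.7309942849535866 166.39151827967532 F w,u,z 0.06820965221654929 -0.11293444801961262 0.8574690999047763 q [-0.64  0.06  0.34  1.93 -0.02  1.16  1.49]
```

View pics/d7.png

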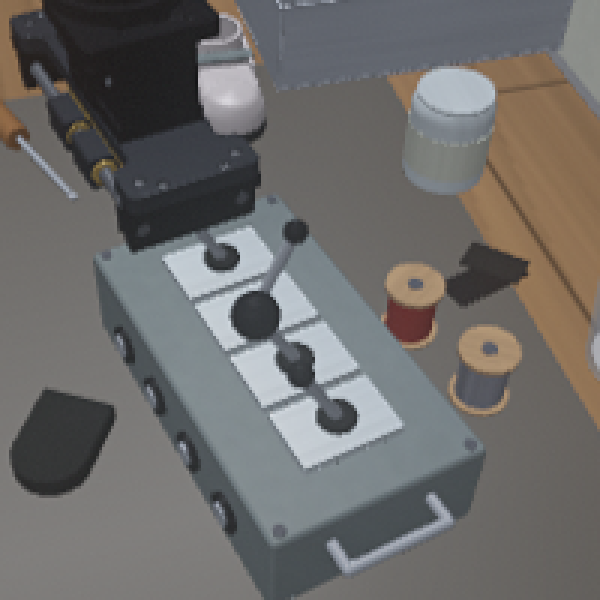

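>>> {"method": "send_rows", "body": {
  "rotation": [
    [0, 0, 0],
    [0, 0, 0],
    [0, 0, 0],
    [0, 0, 0],
    [0, 0, 0],
    [0, 0, 0],
    [0, 0, 0],
    [0, 0, 0],
    [0, 0, 0],
    [0, 0, 0],
    [0, 0, 0]
  ],
  "slide": [
    [-6, 0, 0],
    [-12, 0, 0],
    [-19, 0, 0],
    [-26, 0, 0],
    [-33, 0, 0],
    [-40, 0, 0],
    [-47, 0, 0],
    [-54, 0, 0],
    [-60, 0, 0],
    [-63, 0, 0],
    [-63, 0, 0]
  ],
  "fingers": [1, 1, 1, 1, 1, 1, 1, 1, 1, 1, 1]
}}

```text
time: 7.8
position: [0.5457, 0.145, 0.1665]
tool_rot: [-0.34, 3.123, -0.0]
ft_force: [-0.9, 0.0, 0.4]
grip_width: 0.007
```

>>> {"method": "send_rows", "body": {
  "rotation": [
    [0, 0, 0],
    [0, 0, 0]
  ],
  "slide": [
    [-2, 0, 0],
    [-2, 0, 0]
  ],
  "fingers": [1, 1]
}}

```text
time: 8.0
position: [0.5472, 0.1454, 0.1666]
tool_rot: [-0.34, 3.123, 0.0]
ft_force: [-0.0, -0.2, -0.4]
grip_width: 0.005
```

Run:
```python
from mv import *
cv2.imwrite("pics/s8.png",get_image("scene")[:,:,::-1][100:280,150:350].repeat(3,0).repeat(3,1))
where(T)
```

```text
t 8.05 w,u,z mm 7.449263621215282 1.3220718603456154 166.6911900806216 F w,u,z -1.373622398713425 -1.0413780744742407 -0.3016319541445139 q [-0.62  0.2   0.35  1.78 -0.07  1.17  1.54]
```

View pics/s8.png

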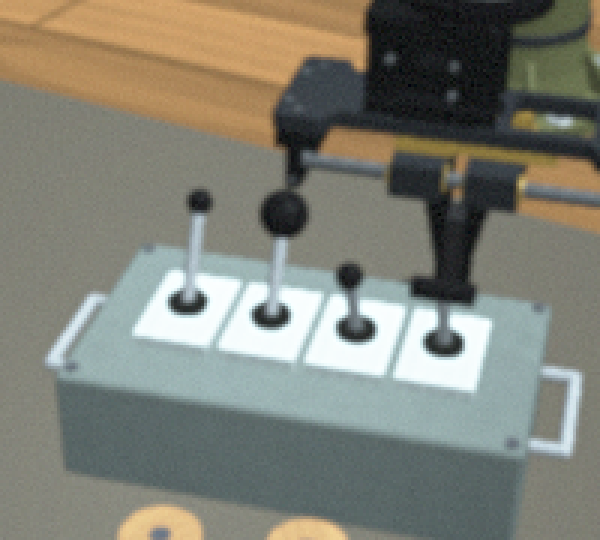

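Crossbar is following; push on in small steps.

>>> {"method": "send_rows", "body": {
  "rotation": [
    [0, 0, 0],
    [0, 0, 0]
  ],
  "slide": [
    [-2, 0, 0],
    [-2, 0, 0]
  ],
  "fingers": [1, 1]
}}

```text
time: 8.25
position: [0.5489, 0.1458, 0.1666]
tool_rot: [0.34, -3.123, -0.0]
ft_force: [-0.9, -0.7, -0.7]
grip_width: 0.001
```

>>> {"method": "send_rows", "body": {
  "rotation": [
    [0, 0, 0],
    [0, 0, 0]
  ],
  "slide": [
    [-1.5, 0, 0],
    [-1.5, 0, 0]
  ],
  "fingers": [1, 1]
}}

```text
time: 8.45
position: [0.5494, 0.146, 0.1664]
tool_rot: [0.34, -3.12, 0.0]
ft_force: [-5.2, -0.9, 1.4]
grip_width: 0.005
```

>>> {"method": "send_rows", "body": {
  "rotation": [
    [0, 0, 0],
    [0, 0, 0]
  ],
  "slide": [
    [-1.5, 0, 0],
    [-1.5, 0, 0]
  ],
  "fingers": [1, 1]
}}

```text
time: 8.65
position: [0.5497, 0.146, 0.1663]
tool_rot: [0.34, -3.117, 0.001]
ft_force: [-9.1, -1.3, 4.0]
grip_width: 0.003
```

Run:
```python
from mv import *
where(T)
```

```text
t 8.65 w,u,z mm 10.016893306041144 1.3330587981374629 166.29506872357302 F w,u,z -9.192547307060684 0.7613768146195528 3.9572033339541375 q [-0.62  0.21  0.35  1.77 -0.08  1.18  1.55]
```

>>> {"method": "send_rows", "body": {
  "rotation": [
    [0, 0, 0],
    [0, 0, 0],
    [0, 0, 0],
    [0, 0, 0],
    [0, 0, 0],
    [0, 0, 0],
    [0, 0, 0],
    [0, 0, 0],
    [0, 0, 0]
  ],
  "slide": [
    [8, 0, 0],
    [18, 0, 0],
    [20, 0, -20],
    [20, 0, -45],
    [30, 20, -70],
    [50, 50, -90],
    [70, 80, -90],
    [85, 100, -90],
    [85, 100, -90]
  ],
  "fingers": [1, 1, 1, 1, 1, 1, 1, 1, 1]
}}

```text
time: 9.55
position: [0.4448, 0.2293, 0.2572]
tool_rot: [-0.35, 3.121, 0.004]
ft_force: [0.4, -0.2, -0.4]
grip_width: 0.005
```

Run:
```python
from mv import *
cv2.imwrite("pics/s9.png",get_image("scene")[:,:,::-1][100:280,150:350].repeat(3,0).repeat(3,1))
cv2.imwrite("pics/d9.png",get_image("side")[:,:,::-1][125:265,195:345].repeat(4,0).repeat(4,1))
where(T)
```

```text
t 9.65 w,u,z mm -72.30367559772033 101.55120904604593 256.9780479849033 F w,u,z -0.08236826491686891 -0.2963886818160766 -0.037986174966987286 q [-0.77 -0.01  0.24  1.81  0.    1.34  1.27]
```

View pics/s9.png

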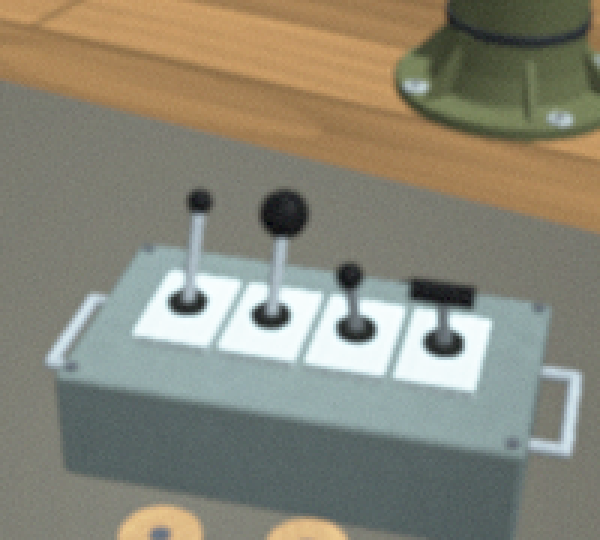

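View pics/d9.png

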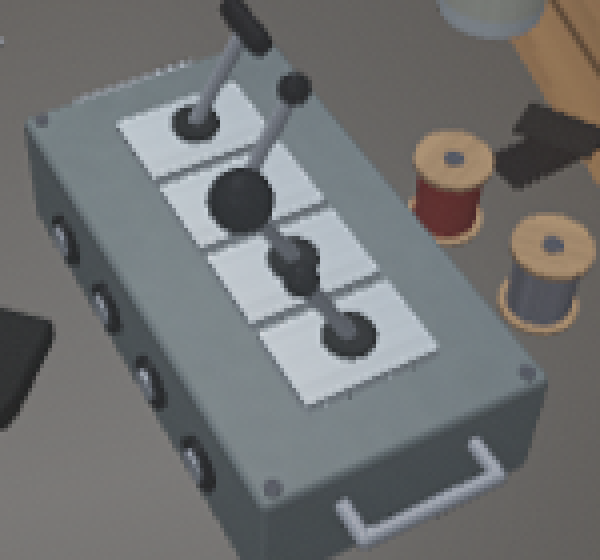

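Run:
```python
from mv import *
S=camera_model("scene");D=camera_model("side")
for h,a,b in[(T,(297.5,197.4),(256.2,131.5)),(T,(302.4,179.4),(230.4,138.9)),(BIG,(244.8,170.8),(255,174.8))]:
    p,e=tri(S,a,D,b);d=p-h;print(d@w*1e3,d@u*1e3,p,e*1e3)
```

```text
27.594217543087193 0.2943008702185478 [0.57 0.15 0.15] 2.243526993671974
-27.949968748988148 0.34330303635655646 [0.51 0.14 0.15] 0.3601953239289786
-30.124224142571283 0.17993605737554358 [0.53 0.03 0.15] 2.0218616333948276
```

Run:
```python
from bench import *
print(close_job())
```

```text
the job is handed in; nothing more can be done
None
```

I switched the grinder off first, pushing the big-ball toggle fully over to the robot's side. Then I switched the stitching machine on, pushing the crossbar toggle fully over to the far side. I pushed each with the closed fingertips until the force climbed at its hard stop, about 8 N for the grinder and 9 N for the stitcher. Then I backed off and lifted clear, and handed the job in at about 9.7 s.

- **Final positions:** The last pictures put the big ball 30 mm to the robot's side of its hinge and the crossbar 28 mm to the far side. Fully over is 28.8 mm.
- **Spare toggles:** Both small-ball toggles look just as they did at the start.
- **Force at the end:** The wrist force was about zero, with nothing touching.
- **Small disagreement:** The cap travels I measured were 56.2 mm and 55.5 mm, against the stated 57.5 mm. That is within the camera error of about 2 mm, so I took the rise in force as the proof that each toggle reached its stop.

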